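# Turn the mixing pan's handle clear and tare the ink scale

### The arm

A 7-joint arm with a two-finger parallel gripper is mounted at the origin on the work surface. World frame = base frame: x ahead of the robot, y to its left, z up, the work surface at z = 0. Lengths are in m, angles in rad, forces in N, time in s.
With the tool pointing down it reaches from about 0.35 to 0.9 m from the base axis. Payload 8.1 kg.
Tool frame: the origin (TCP) lies between the finger pads; the fingertips stand 11 mm ahead of it and the grasp point (between the pads) lies 8 mm behind it; z points along the fingers, y is the line along which they close (so a half turn about z gives the same grasp; the last joint's range is limited). The gripper opens to 92 mm and grips with 3 to 60 N. Pads are 19 mm wide; open, the fingers measure 130 mm over their backs; the gripper's body (75 mm by 190 mm) begins 47 mm behind the grasp point.
Start: joints at [-1.317, 0.434, 0.025, 1.573, -0.012, 1.134, -0.075], TCP at [0.218, 0.586, 0.238] pointing down, gripper open.
Joint ranges: [-2.62, 2.62], [-0.44, 2.09], [-1.27, 1.32], [0.08, 2.57], [-1.32, 4.46], [0.12, 2], [-2.74, 2.74]. Speed limits (rad/s): [2.22, 2.22, 3.01, 3.01, 3.14, 3.14, 3.14].

### API

Orientations are given as a rotation vector (axis times angle).
In Python, from cell import observe, get_image, camera_params, sign_off gives the robot as it stands.
- The arm moves only by the shell command python3 -m pendant 'ROWS' [FORCE]. ROWS is JSON, one flat list of numbers, 7 for each row, row after row: the shift along the tool's x, y, z in m, then the turn, a rotation vector about the tool's x, y, z in rad, then the finger opening in m, from 0 to 0.0918. In form: [dx, dy, dz, rx, ry, rz, jaw, dx, dy, dz, rx, ry, rz, jaw, ...]. A call has 1 to 10 rows; each row shifts and turns the commanded pose from where the row before left it, along the tool's axes as they then stand; what a row does not reach is not made up. A row lasts 1/8 s, in which the tool goes at most 62.5 mm and 10.7 degrees, less where a joint would pass 70% of its speed; a pose out of reach is approached as far as the arm can. A call is refused whole if a number of a shift passes 0.0625 or a number of a turn 0.188, either way. A call with a gripper value outside its range is refused whole. The fingers move at their own pace and stop on an object; FORCE is the grip in N (left out, the last holds). Time passes only in rows, so rows that do not move let the fingers close. It gives the time, the measured TCP pose, the force, the opening and the grip force at its end, in the units of the state.
- observe(): the state, without advancing time (a new reading comes with each control period).
- get_image(name): name is "side" or "top" or "wrist"; returns the picture (480x640x3 uint8, red, green, blue); there is no depth.
- camera_params(name): a dict with "intrinsics" (3x3 intrinsics, pixels), "dist" ([k1, k2, p1, p2, k3] as OpenCV has them; the pictures are not rectified), "eye" and "rotation" of the camera in the world; the wrist camera has in their place "T_tool_cam" (4x4, takes a point from camera to tool coordinates, whose origin is the TCP and whose axes are the flange's). Camera axes: x right, y down, z forward; pixel columns grow to the right and rows downward; lengths in m; the calibration is good to about 2 mm. A picture is of the moment at which its call begins: read the wrist's pose just before it. camera_params takes no time and is no camera call.
- sign_off(): hands the job in; it is judged then, once.
The state is a dict: "clock": time; "joints": joint angles; "dq": joint speeds; "joint_efforts": joint torques, N m; "position": TCP position; "ee_rot": TCP orientation; "force": force on the tool from outside, world axes, zero at the start; "ft_torque": the same for the moment, N m; "width": opening from 0.0 (shut) to 1.0 (fully open); "gripper_force": force on a finger pad.
Only numpy, scipy, OpenCV 4.12 (cv2) and the standard library are available. Lean on these libraries where they do the work, as an engineer would, in place of code of your own. Each camera call takes 0.05 s, during which the arm holds its last target. There are 200 camera calls.

### The job

Get the ink scale ready for weighing: the empty mixing pan stands on it with its handle sticking out where it will be knocked. Swing the handle round until it points straight back, away from the keypad, with the pan's base still wholly on the steel platform; then, with the pan left alone, press the tare key (the wide rectangular one) gently until it answers, and let go. Do not press the other keys, bump the ink tubs out of place or tip the pan.

Things in the scene. Friction and masses are not known exactly. Their poses are not given: they have to be found in the camera images.
- scale: Low white bench scale fixed to the bench, 262 wide (its y) and 270 deep (its x). Origin: on the bench under the centre of the steel platform. Its x points back (away from the keypad), z up. Platform: flat steel plate 180 (x) by 225 (y), centred on the origin, top 55 above the bench. In front of it (x from -163 to -94) a keypad panel slopes 0.2 rad down towards -x, its face about 38 above the bench; a display lies at its +y end.
- tare_key: The tare key: flat pale membrane key, a rectangle 34 (its x, up the slope) by 56 (its y), at the -y end of the keypad, centred at (-129, -85, 41) in the scale's frame. Origin: centre of its top face, z out of the face (0.2 rad from vertical, leaning to the scale's -x). It stands 3.5 proud of the panel, gives hardly at all (5 N per mm, at most 1.5 mm) and answers when pushed with more than 4 N for 0.2 s; more than 25 N ruins it. Nothing else shows that it has answered.
- power_key: Round pale key, 22 across, top centre at (-129, 6, 41) in the scale's frame; not to be pressed.
- unit_key: Round pale key, 22 across, top centre at (-129, -29, 41) in the scale's frame; not to be pressed.
- pan: Loose steel saucepan, empty, about 0.6 kg, standing on the platform. Origin: centre of its underside. Base 112 across, rim 136 across, 60 high. One straight black handle along the pan's +x: 22 wide, 14 thick, from 87 to 217 from the pan's axis (a steel bracket 14 wide joins it to the pan), its centre line 49 above the pan's underside, so 104 above the bench. The handle may start pointing to either side or over the keypad. It slides and turns on the platform when pushed.
- handle_mid (a point): Point on the handle's centre line, 140 from the pan's axis.
- handle_end (a point): Outer end of the handle, 217 from the pan's axis.
- tub_a: Loose white ink tub with a flat closed top, 84 across, 62 high, beside the scale; origin: centre of its underside. The handle passes above the tubs.
- tub_b: Loose white ink tub with a flat closed top, 76 across, 58 high, beside the scale; origin: centre of its underside.
- tub_c: Loose white ink tub with a flat closed top, 90 across, 64 high, beside the scale; origin: centre of its underside.

How it is judged:
By the outcome, as a careful person would: the job done as asked, in the order asked, and still so for the second after the job is handed in, with the robot touching nothing.
It also fails if it takes over 61 s, if anything falls off the work surface, if the arm or the gripper's body presses on something with over 40 N, if the wrist force passes 120 N, or if a joint passes its speed limit or range.

## Working session

There is one attempt and no reset: what is moved stays moved. The work goes in short steps, Python scripts to look and compute and a shell command to move; the robot and the scene stay as the last step left them, time stands still between calls to the robot, and variables do not carry over. Pictures are saved under pics/ and viewed, at most 10 in all, crops included, and the job is handed in when it is done.

```bash
mkdir -p pics; ls; python3 - <<'E'
from cell import *
import cv2,numpy as np
np.set_printoptions(precision=4,suppress=True)
s=observe();print(s)
for n in("top","side"):
    im=get_image(n);cv2.imwrite(f"pics/{n}0.png",im[:,:,::-1]);print(n,camera_params(n))
print(camera_params("wrist"))
E
```

```text
pics
{'clock': 0.0, 'joints': array([-1.3166,  0.4352,  0.025 ,  1.5741, -0.0116,  1.134 , -0.0751]), 'dq': array([-0.001 ,  0.0009, -0.001 ,  0.0003, -0.0003,  0.0014,  0.0008]), 'joint_efforts': array([ -0.001 , -66.7855,   0.9844, -31.4461,  -0.0605,   0.0426,
         0.0002]), 'position': array([0.2182, 0.5852, 0.237 ]), 'ee_rot': array([-0.5576, -3.0916,  0.0024]), 'force': array([-0.1925,  0.085 , -0.1805]), 'ft_torque': array([-0.0103,  0.027 , -0.0057]), 'gripper_force': 0.0, 'width': 1.000266698655952}
top {'intrinsics': array([[487.1058,   0.    , 326.959 ],
       [  0.    , 487.1058, 240.575 ],
       [  0.    ,   0.    ,   1.    ]]), 'dist': array([-0.0544,  0.    ,  0.    ,  0.    ,  0.    ]), 'eye': array([0.4626, 0.0375, 0.998 ]), 'rotation': array([-2.1791,  2.1398, -0.0831])}
side {'intrinsics': array([[579.3668,   0.    , 315.8105],
       [  0.    , 579.3668, 242.1914],
       [  0.    ,   0.    ,   1.    ]]), 'dist': array([-0.1331,  0.    ,  0.    ,  0.    ,  0.    ]), 'eye': array([ 0.0079, -0.6498,  0.7098]), 'rotation': array([-2.1009,  0.7093, -0.3582])}
{'intrinsics': array([[389.814 ,   0.    , 320.5115],
       [  0.    , 389.814 , 235.7572],
       [  0.    ,   0.    ,   1.    ]]), 'dist': array([-0.0036,  0.    ,  0.    ,  0.    ,  0.    ]), 'T_tool_cam': array([[-0.0002, -0.9507, -0.31  ,  0.0846],
       [ 1.    , -0.0002,  0.    , -0.0001],
       [-0.0001, -0.31  ,  0.9507, -0.1456],
       [ 0.    ,  0.    ,  0.    ,  1.    ]])}
```

View pics/top0.png

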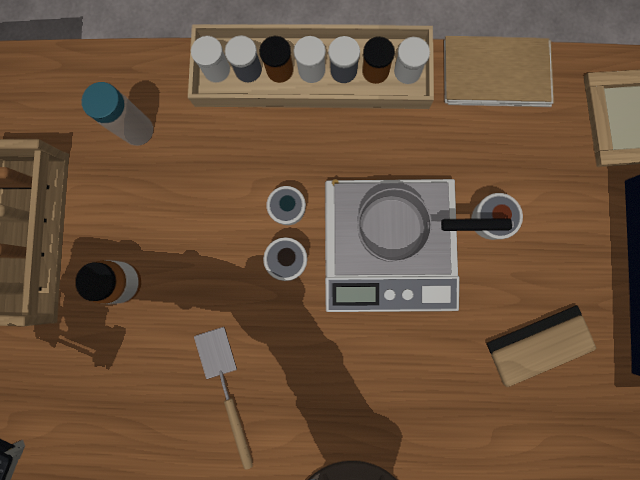

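View pics/side0.png

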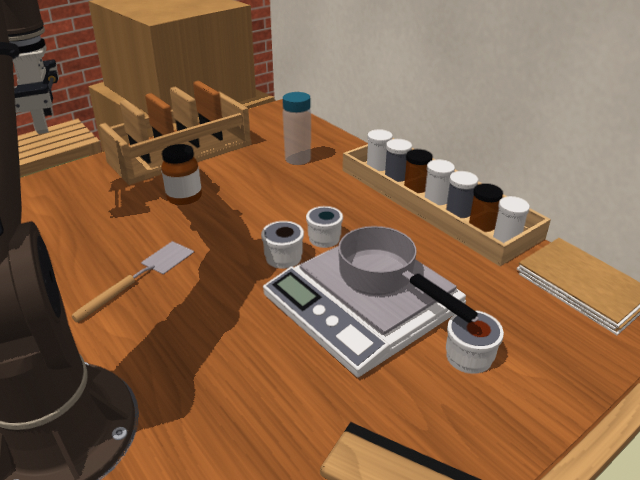

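The top view shows the handle pointing right (world −y), from about (441,225) to (511,224), over the tub at (498,215). The pan rim is near (394,221) and the platform spans about (328,182)–(456,277). The tare key is at (436,294), and the other two tubs are at (286,204) and (286,259).

```bash
cat >h.py <<'E'
import cv2,numpy as np
from cell import *
from scipy.spatial.transform import Rotation as R
np.set_printoptions(precision=4,suppress=True)
def cam(n,s=None):
    c=camera_params(n)
    if n!="wrist": return c,R.from_rotvec(c['rotation']).as_matrix(),c['eye']
    Rt=R.from_rotvec(s['ee_rot']).as_matrix();T=c['T_tool_cam']
    return c,Rt@T[:3,:3],Rt@T[:3,3]+s['position']
def toplane(n,px,z,s=None):
    c,M,e=cam(n,s)
    u=cv2.undistortPoints(np.float64(px).reshape(-1,1,2),c['intrinsics'],c['dist'])[:,0]
    d=np.c_[u,np.ones(len(u))]@M.T
    return e+d*((z-e[2])/d[:,2])[:,None]
def blobs(mask,roi,mn=60):
    m=np.zeros(mask.shape,np.uint8);x0,y0,x1,y1=roi;m[y0:y1,x0:x1]=mask[y0:y1,x0:x1]*255
    cs,_=cv2.findContours(m,cv2.RETR_EXTERNAL,cv2.CHAIN_APPROX_NONE)
    return sorted([c for c in cs if cv2.contourArea(c)>mn],key=cv2.contourArea,reverse=True)
E
cat >m.py <<'E'
from h import *
im=cv2.imread("pics/top0.png");hsv=cv2.cvtColor(im,cv2.COLOR_BGR2HSV);g=im.max(2)
b=blobs(g<45,(432,205,525,245))[0];r=cv2.minAreaRect(b);print("handle",r,toplane("top",cv2.boxPoints(r),.111))
sat=hsv[:,:,1]
b=blobs((sat<60)&(g>60),(318,170,470,320),2000)[0];r=cv2.minAreaRect(b);print("body",r);print(toplane("top",cv2.boxPoints(r),.045))
for c in blobs((g>190)&(sat<40),(370,280,455,310),40):
    r=cv2.minAreaRect(c);print("key",r,toplane("top",[r[0]],.041))
cv2.imwrite("pics/crop.png",cv2.resize(im[165:325,310:535],None,fx=3.5,fy=3.5,interpolation=cv2.INTER_CUBIC))
E
python3 m.py
```

```text
handle ((476.0, 224.0), (12.0, 70.0), 90.0) [[ 0.5962 -0.15    0.111 ]
 [ 0.5985 -0.2791  0.111 ]
 [ 0.5762 -0.2786  0.111 ]
 [ 0.574  -0.1499  0.111 ]]
body ((391.1311950683594, 245.202880859375), (131.75582885742188, 133.06759643554688), 89.3839340209961)
[[ 0.6787  0.0685  0.045 ]
 [ 0.6859 -0.1962  0.045 ]
 [ 0.426  -0.1971  0.045 ]
 [ 0.4186  0.0606  0.045 ]]
```

View pics/crop.png

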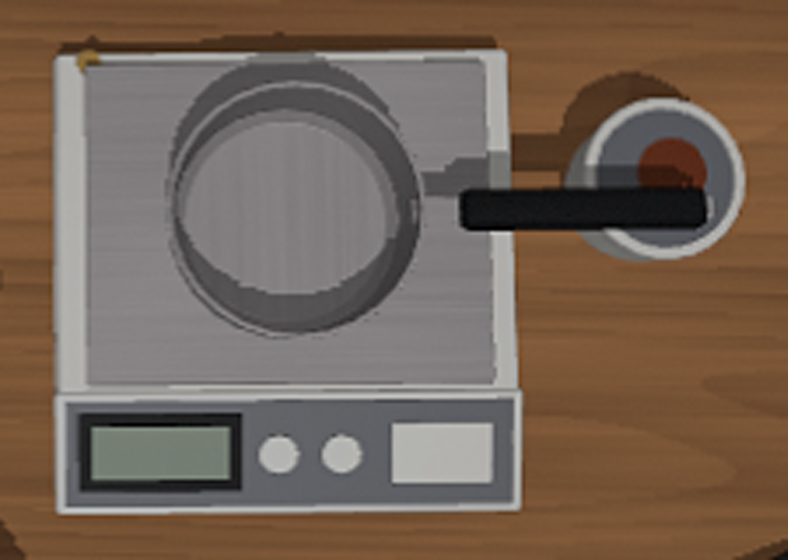

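The crop (3.5×, offset 310,165) shows the platform corners at about (85,58), (485,60), (495,385) and (85,385). The rim circle is centred near (295,210). The tare key is at (442,453), with the round keys at (279,455) and (342,454).

```bash
python3 - <<'E'
from h import *
f=lambda p:(np.float64(p)+.5)/3.5-.5+[310,165]
P=toplane("top",f([[85,58],[485,60],[495,385],[85,385]]),.055);print("plat",P,P.mean(0))
K=toplane("top",f([[279,455],[342,454],[442,453]]),.041);print("keys",K)
d=K[0]-K[2];print("yaw from keys",np.arctan2(-d[0],d[1]),np.linalg.norm(d))
print("rim",toplane("top",f([[295,210],[168,210],[422,210],[295,82],[295,338]]),.115))
print("tool R",R.from_rotvec(observe()['ee_rot']).as_matrix())
E
```

```text
plat [[ 0.6743  0.0484  0.055 ]
 [ 0.6768 -0.1765  0.055 ]
 [ 0.4946 -0.1809  0.055 ]
 [ 0.4906  0.0451  0.055 ]] [ 0.5841 -0.066   0.055 ]
keys [[ 0.454  -0.0636  0.041 ]
 [ 0.4552 -0.0987  0.041 ]
 [ 0.4567 -0.1544  0.041 ]]
yaw from keys 0.029588071337171236 0.09084772328620404
rim [[ 0.5819 -0.0632  0.115 ]
 [ 0.5808  0.003   0.115 ]
 [ 0.583  -0.1294  0.115 ]
 [ 0.6497 -0.0629  0.115 ]
 [ 0.5151 -0.0636  0.115 ]]
tool R [[-0.937   0.3494 -0.0004]
 [ 0.3494  0.937  -0.0013]
 [-0.0001 -0.0014 -1.    ]]
```

```bash
python3 -m pendant '[-0.0389,-0.0387,0.0025,0,0,0,0.0918,-0.0389,-0.0387,0.0025,0,0,0,0.0918,-0.0389,-0.0387,0.0025,0,0,0,0.0918,-0.0389,-0.0387,0.0025,0,0,0,0.0918,-0.0389,-0.0387,0.0025,0,0,0,0.0918,-0.0389,-0.0387,0.0025,0,0,0,0.0918,-0.0389,-0.0387,0.0025,0,0,0,0.0918,-0.0389,-0.0387,0.0025,0,0,0,0.0918]'
python3 -m pendant '[-0.0389,-0.0387,0.0025,0,0,0,0.0918,-0.0389,-0.0387,0.0025,0,0,0,0.0918,-0.0389,-0.0387,0.0025,0,0,0,0.0918,-0.0389,-0.0387,0.0025,0,0,0,0.0918,-0.0389,-0.0387,0.0025,0,0,0,0.0918,-0.0389,-0.0387,0.0025,0,0,0,0.0918,-0.0389,-0.0387,0.0025,0,0,0,0.0918,-0.0389,-0.0387,0.0025,0,0,0,0.0918]'
python3 -m pendant '[0,0,0,0,0,0.17,0.0918,0,0,0,0,0,0.17,0.0918,0,0,0,0,0,0.17,0.0918,0,0,0,0,0,0.17,0.0918,0,0,0,0,0,0.17,0.0918,0,0,0,0,0,0.17,0.0918,0,0,0,0,0,0.17,0.0918,0,0,0,0,0,0,0.0918]'
python3 - <<'E'
from h import *
s=observe();print(s['clock'],s['position'],R.from_rotvec(s['ee_rot']).as_matrix())
im=get_image("wrist");cv2.imwrite("pics/w1.png",im[:,:,::-1])
np.save("s1.npy",s,allow_pickle=True)
E
```

```text
clock: 1.1
position: [0.4021, 0.1851, 0.2176]
ee_rot: [0.557, 3.092, 0.0]
force: [0.8, 1.2, 0.4]
width: 0.999
gripper_force: 0.0
clock: 2.1
position: [0.5857, -0.2134, 0.1972]
ee_rot: [-0.557, -3.091, -0.001]
force: [1.0, 1.4, 0.3]
width: 1.001
gripper_force: 0.0
clock: 3.1
position: [0.585, -0.2117, 0.1972]
ee_rot: [-2.193, -2.249, 0.001]
force: [0.2, -0.3, -0.9]
width: 1.001
gripper_force: 0.0
3.1 [ 0.585  -0.2117  0.1972] [[-0.0252  0.9997 -0.0011]
 [ 0.9997  0.0252 -0.0002]
 [-0.0001 -0.0011 -1.    ]]
```

View pics/w1.png

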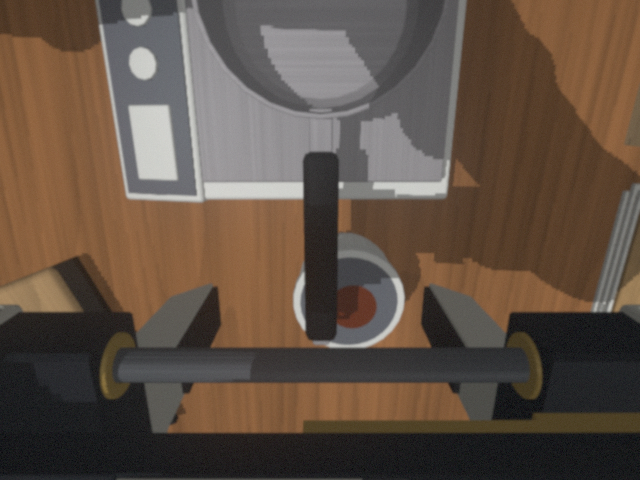

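The wrist view shows the handle vertical and centred between the fingers, from about (321,152) to (321,340). The tare key is at (154,143).

```bash
python3 - <<'E'
from h import *
s=np.load("s1.npy",allow_pickle=True).item()
print(toplane("wrist",[[321,153],[321,338]],.111,s),toplane("wrist",[[154,143],[142,64],[136,8]],.041,s),toplane("wrist",[[190,0],[203,183],[446,183],[465,0]],.055,s))
E
```

```text
[[ 0.5837 -0.1518  0.111 ]
 [ 0.5868 -0.2764  0.111 ]] [[ 0.4572 -0.155   0.041 ]
 [ 0.4545 -0.1     0.041 ]
 [ 0.4545 -0.0646  0.041 ]] [[ 0.4962 -0.0621  0.055 ]
 [ 0.4965 -0.182   0.055 ]
 [ 0.6773 -0.1774  0.055 ]
 [ 0.6747 -0.0577  0.055 ]]
```

```bash
python3 -m pendant '[0,0,0.034,0,0,0,0.0918,0,0,0.034,0,0,0,0.0918,0,0,0.033,0,0,0,0.0918,0,0,0,0,0,0,0.0918]'
python3 -m pendant '[0,0,0,0,0,0,0.01,0,0,0,0,0,0,0.01,0,0,0,0,0,0,0.01,0,0,0,0,0,0,0.01,0,0,0,0,0,0,0.01,0,0,0,0,0,0,0.01,0,0,0,0,0,0,0.01,0,0,0,0,0,0,0.01]' 20
```

```text
clock: 3.65
position: [0.5836, -0.2112, 0.0947]
ee_rot: [-2.188, -2.248, 0.003]
force: [-0.3, -0.2, 0.7]
width: 1.005
gripper_force: 0.0
clock: 4.65
position: [0.5851, -0.212, 0.0967]
ee_rot: [-2.195, -2.248, 0.0]
force: [-0.3, 0.1, 0.3]
width: 0.236
gripper_force: 20.0
```

```bash
python3 -m pendant '[0.0002,0.0078,0,0,0,-0.0524,0.01,0.0002,0.0078,0,0,0,-0.0524,0.01,0.0002,0.0078,0,0,0,-0.0524,0.01,0.0002,0.0078,0,0,0,-0.0524,0.01,0.0002,0.0078,0,0,0,-0.0524,0.01,0.0002,0.0078,0,0,0,-0.0524,0.01,0.0002,0.0078,0,0,0,-0.0524,0.01,0.0002,0.0078,0,0,0,-0.0524,0.01,0.0002,0.0078,0,0,0,-0.0524,0.01,0.0002,0.0078,0,0,0,-0.0524,0.01]'
python3 - <<'E'
from h import *
s=observe();Rt=R.from_rotvec(s['ee_rot']).as_matrix();print(s['position'],Rt,"pan est",s['position']+.149*Rt[:,0])
cv2.imwrite("pics/top1.png",get_image("top")[:,:,::-1])
E
```

```text
clock: 5.9
position: [0.6597, -0.19, 0.0967]
ee_rot: [1.533, 2.742, 0.0]
force: [-0.1, 0.7, -1.1]
width: 0.238
gripper_force: 20.0
[ 0.6597 -0.19    0.0967] [[-0.5239  0.8518  0.0001]
 [ 0.8518  0.5239  0.    ]
 [-0.      0.0001 -1.    ]] pan est [ 0.5816 -0.0631  0.0967]
```

View pics/top1.png

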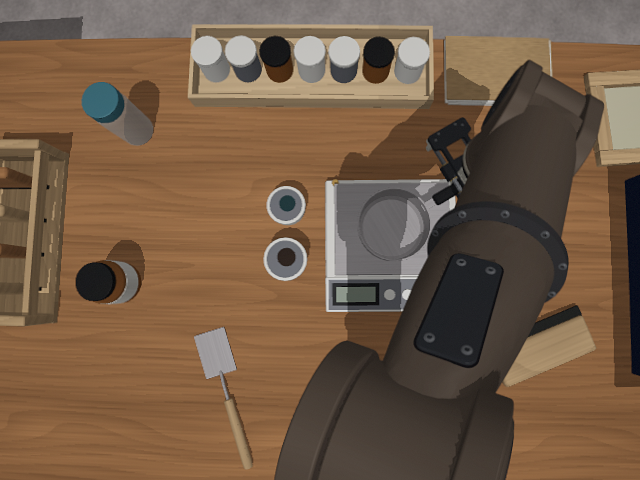

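The pan stays centred at about (394,224) and the handle turns with the gripper as planned, so I'll carry on.

```bash
for i in 1; do python3 -m pendant '[0.0002,0.0078,0,0,0,-0.0524,0.01,0.0002,0.0078,0,0,0,-0.0524,0.01,0.0002,0.0078,0,0,0,-0.0524,0.01,0.0002,0.0078,0,0,0,-0.0524,0.01,0.0002,0.0078,0,0,0,-0.0524,0.01,0.0002,0.0078,0,0,0,-0.0524,0.01,0.0002,0.0078,0,0,0,-0.0524,0.01,0.0002,0.0078,0,0,0,-0.0524,0.01,0.0002,0.0078,0,0,0,-0.0524,0.01,0.0002,0.0078,0,0,0,-0.0524,0.01]'; done
python3 -m pendant '[0.0002,0.0078,0,0,0,-0.0524,0.01,0.0002,0.0078,0,0,0,-0.0524,0.01,0.0002,0.0078,0,0,0,-0.0524,0.01,0.0002,0.0078,0,0,0,-0.0524,0.01,0.0002,0.0078,0,0,0,-0.0524,0.01,0.0002,0.0078,0,0,0,-0.0524,0.01,0.0002,0.0078,0,0,0,-0.0524,0.01,0.0002,0.0078,0,0,0,-0.0524,0.01,0.0002,0.0078,0,0,0,-0.0524,0.01,0.0002,0.0078,0,0,0,-0.0524,0.01]'
python3 -m pendant '[0,0,0,0,0,0,0.01,0,0,0,0,0,0,0.01]'
python3 - <<'E'
from h import *
s=observe();Rt=R.from_rotvec(s['ee_rot']).as_matrix();print(s['position'],Rt,"pan est",s['position']+.149*Rt[:,0])
cv2.imwrite("pics/w2.png",get_image("wrist")[:,:,::-1]);np.save("s2.npy",s,allow_pickle=True)
E
```

```text
clock: 7.2
position: [0.7127, -0.134, 0.0967]
ee_rot: [-0.77, -3.046, -0.0]
force: [0.2, -0.7, 0.5]
width: 0.238
gripper_force: 20.0
clock: 8.45
position: [0.7306, -0.0589, 0.0967]
ee_rot: [-0.045, 3.141, -0.0]
force: [-0.2, -0.5, -0.2]
width: 0.234
gripper_force: 20.0
clock: 8.7
position: [0.7306, -0.0593, 0.0967]
ee_rot: [-0.039, 3.141, 0.001]
force: [0.9, 1.5, 0.6]
width: 0.235
gripper_force: 20.0
[ 0.7306 -0.0593  0.0967] [[-0.9997 -0.0247  0.0001]
 [-0.0247  0.9997  0.0003]
 [-0.0001  0.0003 -1.    ]] pan est [ 0.5817 -0.063   0.0967]
```

View pics/w2.png

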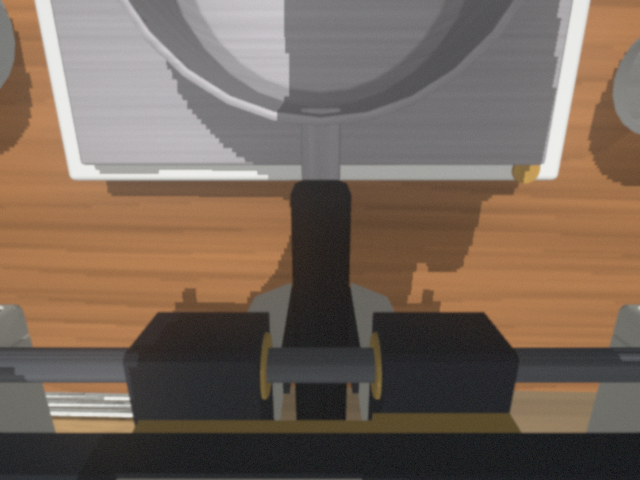

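The wrist view shows the platform's back edge level at row 164 and the handle straight down column 320. The handle is therefore square to the scale, and I can release it.

```bash
python3 -m pendant '[0,0,0,0,0,0,0.05,0,0,0,0,0,0,0.05,0,0,0,0,0,0,0.05,0,0,0,0,0,0,0.05,0,0,-0.03,0,0,0,0.05,0,0,-0.04,0,0,0,0.05,0,0,-0.04,0,0,0,0.05,0,0,0,0,0,0,0.05]'
python3 -m pendant '[0.045,-0.016,0,0,0,0,0,0.045,-0.016,0,0,0,0,0,0.045,-0.016,0,0,0,0,0,0.045,-0.016,0,0,0,0,0,0.045,-0.016,0,0,0,0,0,0.045,-0.016,0,0,0,0,0,0,0,0,0,-0.1,0,0,0,0,0,0,-0.1,0,0,0,0,0,0,0,0,0]'
python3 - <<'E'
from h import *
s=observe();Rt=R.from_rotvec(s['ee_rot']).as_matrix();print(s['position'],Rt)
cv2.imwrite("pics/w3.png",get_image("wrist")[:,:,::-1]);np.save("s3.npy",s,allow_pickle=True)
cv2.imwrite("pics/top3.png",get_image("top")[:,:,::-1])
n=np.array([-.1986,-.005,.98]);t=np.array([.457,-.155,.041])+.036*n
print("target",t,"tool shift",Rt.T@(t-s['position']))
E
```

```text
clock: 9.75
position: [0.7326, -0.0599, 0.211]
ee_rot: [-0.039, 3.134, -0.001]
force: [0.5, 0.2, -0.8]
width: 0.543
gripper_force: 0.0
clock: 10.88
position: [0.461, -0.1623, 0.2062]
ee_rot: [-0.034, 2.943, 0.005]
force: [0.0, -0.3, 0.2]
width: 0.008
gripper_force: 0.0
[ 0.461  -0.1623  0.2062] [[-0.9801 -0.0235  0.1972]
 [-0.0229  0.9997  0.0055]
 [-0.1972  0.0009 -0.9804]]
target [ 0.4499 -0.1552  0.0763] tool shift [0.0364 0.0072 0.1252]
```

View pics/w3.png

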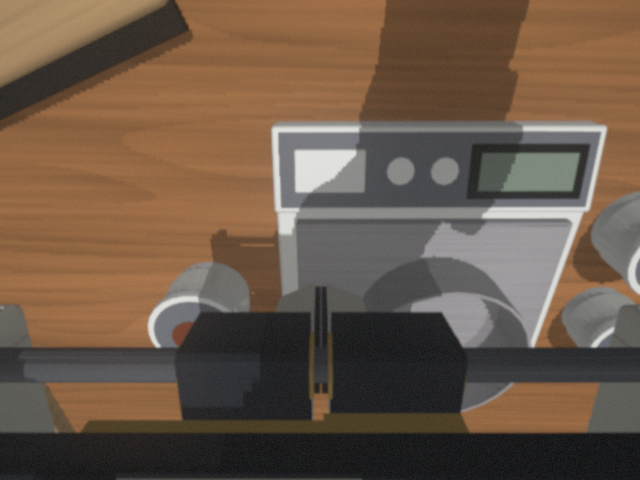

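View pics/top3.png

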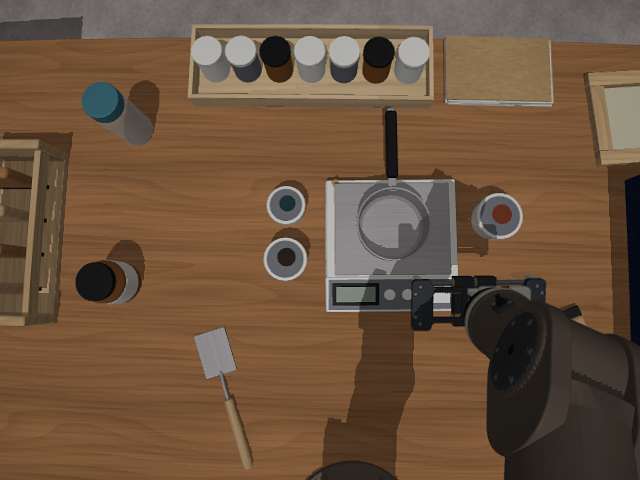

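The top view shows the handle pointing straight back, at about (390,108)–(392,178), with the pan well inside the platform and the tubs where they were. In the wrist view the tare key is at (330,171). I'll check the handle's angle and the key's position numerically.

```bash
python3 - <<'E'
from h import *
im=cv2.imread("pics/top3.png")
b=blobs(im.max(2)<45,(375,100,410,185))[0];q=toplane("top",b[:,0],.111)
v=cv2.fitLine(np.float32(q[:,:2]),cv2.DIST_L2,0,.01,.01).ravel();print("handle",v,v[1]/v[0],q.min(0),q.max(0))
s=np.load("s3.npy",allow_pickle=True).item()
print(toplane("wrist",[[330,171],[401,171],[445,171]],.041,s))
w=cv2.imread("pics/w3.png");
for e in ([[297,220],[570,220]],[[275,124],[605,124]],[[278,211],[582,211]]):
  p=toplane("wrist",e,.045,s);d=p[1]-p[0];print(-d[0]/d[1],np.linalg.norm(d))
E
```

```text
handle [ 0.9997  0.0229  0.7345 -0.0576] 0.022940688 [ 0.6712 -0.069   0.111 ] [ 0.7985 -0.0461  0.111 ]
[[ 0.4549 -0.1549  0.041 ]
 [ 0.4537 -0.0992  0.041 ]
 [ 0.4529 -0.0646  0.041 ]]
0.022617157549525698 0.22635755577465222
0.02355843134837887 0.24095312310946698
0.02270793991393132 0.24888981328535584
```

Handle yaw is 0.0229 against 0.0226 for the scale, so the angle is right. Next I approach the key.

```bash
python3 -m pendant '[0.0125,0.0025,0.025,0,0,0,0,0.0125,0.0025,0.025,0,0,0,0,0.012,0.002,0.025,0,0,0,0,0,0,0.025,0,0,0,0,0,0,0.025,0,0,0,0,0,0,0,0,0,0,0,0,0,0,0,0,0,0]'
python3 - <<'E'
from h import *
s=observe();Rt=R.from_rotvec(s['ee_rot']).as_matrix();d=np.array([.456,-.155,.041])-s['position']
print(Rt[:,2],"key in tool",Rt.T@d,s['force']@Rt)
E
```

```text
clock: 11.85
position: [0.4521, -0.1554, 0.0771]
ee_rot: [-0.038, 2.942, 0.004]
force: [0.5, 0.2, 0.1]
width: 0.003
gripper_force: 0.0
[ 0.1981  0.0053 -0.9802] key in tool [0.0033 0.0003 0.0362] [-0.485   0.1664 -0.0016]
```

```bash
python3 -m pendant '[0.001,0,0.007,0,0,0,0,0.001,0,0.007,0,0,0,0,0.001,0,0.006,0,0,0,0,0,0,0.002,0,0,0,0,0,0,0,0,0,0,0]'
python3 -m pendant '[0,0,0.001,0,0,0,0,0,0,0,0,0,0,0]'; python3 -m pendant '[0,0,0.001,0,0,0,0,0,0,0,0,0,0,0]'; python3 -m pendant '[0,0,0.001,0,0,0,0,0,0,0,0,0,0,0]'
```

```text
clock: 12.48
position: [0.4528, -0.1555, 0.0545]
ee_rot: [-0.037, 2.942, 0.004]
force: [-0.2, -0.3, 0.3]
width: 0.009
gripper_force: 0.0
clock: 12.72
position: [0.4532, -0.1555, 0.0538]
ee_rot: [-0.037, 2.941, 0.004]
force: [-0.2, 0.7, 0.5]
width: 0.006
gripper_force: 0.0
clock: 12.98
position: [0.4533, -0.1554, 0.0527]
ee_rot: [-0.037, 2.941, 0.004]
force: [-0.0, -0.1, -0.4]
width: 0.006
gripper_force: 0.0
clock: 13.22
position: [0.4535, -0.1554, 0.0518]
ee_rot: [-0.037, 2.941, 0.004]
force: [-0.2, 0.7, 1.1]
width: 0.005
gripper_force: 0.9
```

```bash
python3 -m pendant '[0,0,0.0007,0,0,0,0,0,0,0,0,0,0,0]'; python3 -m pendant '[0,0,0.0005,0,0,0,0,0,0,0,0,0,0,0]'
```

```text
clock: 13.48
position: [0.4537, -0.1554, 0.0512]
ee_rot: [-0.037, 2.941, 0.004]
force: [-1.8, -0.2, 5.4]
width: 0.005
gripper_force: 2.4
clock: 13.72
position: [0.4538, -0.1555, 0.0507]
ee_rot: [-0.037, 2.941, 0.004]
force: [-2.1, 0.4, 7.1]
width: 0.007
gripper_force: 3.5
```

```bash
python3 -m pendant '[0,0,0.0003,0,0,0,0,0,0,0,0,0,0,0,0,0,0,0,0,0,0,0,0,0,0,0,0,0,0,0,0,0,0,0,0]'; python3 -m pendant '[0,0,-0.005,0,0,0,0,0,0,-0.02,0,0,0,0,0,0,-0.04,0,0,0,0,0,0,-0.05,0,0,0,0,0,0,-0.05,0,0,0,0,-0.03,-0.04,0,0,0,0,0,-0.03,-0.04,0,0,0,0,0,0,0,0,0,0,0,0,0,0,0,0,0,0,0]'
python3 - <<'E'
from h import *
im=get_image("top")[:,:,::-1].copy();cv2.imwrite("pics/top4.png",im)
b=blobs(im.max(2)<45,(375,100,410,185))[0];q=toplane("top",b[:,0],.111)
v=cv2.fitLine(np.float32(q[:,:2]),cv2.DIST_L2,0,.01,.01).ravel();print("handle",v[1]/v[0],q.min(0),q.max(0))
E
```

```text
clock: 14.35
position: [0.4538, -0.1554, 0.0506]
ee_rot: [-0.037, 2.941, 0.004]
force: [-4.1, 0.7, 10.2]
width: 0.003
gripper_force: 5.4
clock: 15.48
position: [0.4811, -0.2343, 0.2233]
ee_rot: [-0.037, 2.943, 0.005]
force: [-0.6, -0.5, 0.6]
width: 0.004
gripper_force: 0.0
handle 0.023092888 [ 0.6712 -0.069   0.111 ] [ 0.7985 -0.0461  0.111 ]
```

View pics/top4.png

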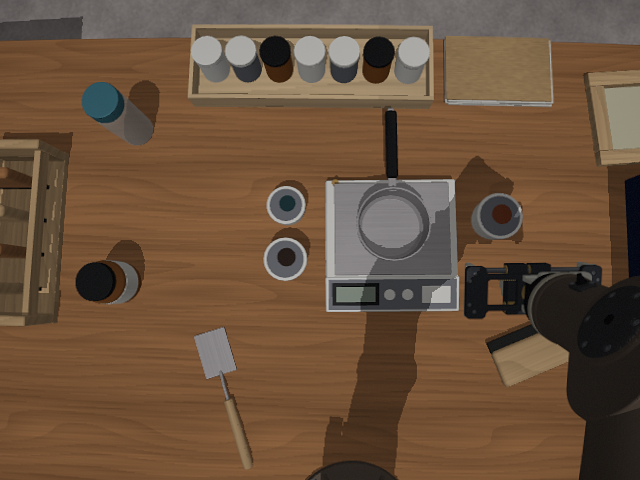

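The pan is unchanged at (394,222) with its handle straight back. The tubs haven't moved and the arm is clear. The tare key was held at about 11 N for 0.6 s.

```bash
python3 -c "from cell import *;print(sign_off())"
```

```text
the job is handed in; nothing more can be done
None
```

The job is handed in at about 15.5 s: the handle points straight back with the pan's base on the platform, the tare key was pressed once at about 11 N and let go (its answer doesn't show), and the other keys and tubs were left alone.

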